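# Push a filter cartridge home past its spring catch

### The arm

A 6-joint arm with a two-finger parallel gripper is mounted at the origin on the work surface. World frame = base frame: x ahead of the robot, y to its left, z up, the work surface at z = 0. Lengths are in mm, angles in rad, forces in N, time in s.
With the tool pointing down it reaches from about 350 to 925 mm from the base axis. Payload 6.4 kg.
Tool frame: the origin (TCP) lies between the finger pads; the fingertips stand 19 mm ahead of it and the grasp point (between the pads) is the TCP; z points along the fingers, y is the line along which they close (so a half turn about z gives the same grasp; the last joint's range is limited). The gripper opens to 94 mm and grips with 3 to 60 N. Pads are 16 mm wide; open, the fingers measure 119 mm over their backs; the gripper's body (75 mm by 177 mm) begins 78 mm behind the grasp point.
Start: joints at [1.103, 0.245, 1.558, -0, 1.339, -0.174], TCP at [188.231, 622.16, 224.455] pointing down, gripper open.
Joint ranges: [-3.13, 3.13], [-1.02, 2.26], [0.13, 2.54], [-0.95, 4.09], [0.21, 2.88], [-2.74, 2.74]. Speed limits (rad/s): [2.57, 2.57, 3.14, 3.14, 3.14, 3.14].

### API

Orientations are given as [roll, pitch, yaw] about the fixed x, y, z axes, in that order (R = Rz(yaw) Ry(pitch) Rx(roll)).
In Python, from rig import robot gives the robot as it stands. The module is installed in compiled form; this text tells all that it offers. Calls block until the motion is done:
- robot.move_pose(position, orientation): joint-space move of the TCP to a pose.
- robot.move_linear(position, max_speed=150, attitude=None, threshold=None): straight line of the TCP; attitude=None keeps the orientation; max_speed is the mean speed in mm/s. With threshold (N) it stops when the force on the tool has changed by that much, and returns True; else False.
- robot.set_joints(angles): joint-space move.
- robot.set_gripper(opening, effort=None): finger opening in mm; effort is the grip in N (None keeps the last); returns when the fingers have stopped.
- robot.dwell(seconds).
- robot.ik(position, orientation): joint angles nearest the present ones, or None.
- robot.get_obs(): the state.
- robot.read_camera(name): name is "scene" or "side" or "wrist"; returns (picture, depth): 480x640x3 uint8, blue, green, red; 480x640 float32, mm along the optical axis (not along the pixel's ray), 0 where there is no reading.
- robot.camera_info(name): a dict with "intrinsics" (3x3 intrinsics, pixels), "origin" and "attitude" of the camera in the world. Camera axes: x right, y down, z forward; pixel columns grow to the right and rows downward; lengths in mm; the calibration is good to about 2 mm. The wrist camera is an equidistant fisheye: a pixel r from the principal point sees the ray r / f radians off the axis. A picture is of the moment at which its call begins: read the wrist's pose just before it. camera_info takes no time and is no camera call; for the wrist camera it gives the pose at the moment of the call.
A pose or a line that the arm cannot do raises robot.MotionError and nothing moves.
- robot.close_job(): hands the job in; it is judged then, once.
Trained networks look in the newest picture that a camera, given by its name, has taken for a name from the list of things; names that differ only in an ending like _2 or _b are one class to them, and where a whole thing is asked for, a point or a joint stands for the part that bears it (a point fixed in the world has none). Each returns a list of dicts, best first, with "conf" (0 to 1); they miss things now and then, are a little off and sometimes report something else, mostly with a low value. They report only what shows in the picture. A call takes as long as a camera call. They do not tell look-alikes from the thing itself.
- robot.find_in(camera, name): "extent" ([centre column, centre row, width, height] in pixels, round what is visible of it).
- robot.cut_out(camera, name): "pixels" (480x640 bool, what is visible of it) and "extent" ([centre column, centre row, width, height] in pixels, round what is visible of it).
The state is a dict: "time_s": time; "q": joint angles; "qvel": joint speeds; "joint_efforts": joint torques, N m; "eef_pos": TCP position; "eef_rot": TCP orientation; "ft_force": force on the tool from outside, world axes, zero at the start; "wrist_torque": the same for the moment, N m; "opening": finger opening in mm; "finger_force": force on a finger pad.
Only numpy, scipy, OpenCV 4.12 (cv2) and the standard library are available. Lean on these libraries where they do the work, as an engineer would, in place of code of your own. Each camera call takes 0.05 s, during which the arm holds its last target. There are 200 camera calls.

### The job

The white and blue filter cartridge stands in its slide rail, kept from home by a spring catch. Press the long yellow catch bar beside the rail down with one fingertip and, while it is held down, push the cartridge from behind with the other fingertip along the rail, past the catch and home to the end stop, then let go and move clear so that the catch springs back up behind it. Do not lift the cartridge or take it out of the rail, and leave everything else on the bench where it is.

Things in the scene. Friction and masses are not known exactly. Their poses are not given: they have to be found in the camera images.
- cradle: Slide rail fixed to the bench, grey, 270 x 74 mm, aluminium side rails. Origin on the bench surface under the catch pin; +x along the rail to the end stop (pushing direction), z up; the yellow bar is on the -y side. Rail floor 30 mm above the bench, x = -170 (open end) to 67 mm. Inward lips on the side rails: tops 45 mm above the bench, gap 48 mm between them; rails reach to y = -37 and 37 mm.
- stop_face (a point): Middle of the end stop's face, cradle x = 67 mm, at the rail floor. The stop is a grey block 18 x 74 mm, top 75 mm above the bench; a brass and copper pipe stub behind it ends at x = 150 mm. The cartridge is home when its foot meets this face: its origin is then at cradle x = 37 mm, and the raised catch stands behind its foot with 3 mm play.
- cartridge: Cartridge to push: white box, blue band and foot, about 0.3 kg, loose in the rail. Origin at the centre of its underside, axes as the cradle's. Foot 60 x 60 x 8 mm, under the lips with 2 mm play upwards and 1 mm each side; body 56 (x) x 44 (y) mm, top 52 mm above its underside. Starts with its origin at cradle x = -69 to -39 mm; it meets the raised pin at x = -34 mm.
- rear_face (a point): Middle of the cartridge body's flat rear face, where to push it: 28 mm behind its origin (-x), 26 mm above its underside (56 mm above the bench). The face is 44 mm wide and can be reached above the lips, from 45 to 80 mm above the bench.
- catch (a joint): How far the spring catch (yellow bar and steel pin in one piece, going straight down and staying level wherever the bar is pressed) is pressed, in m: 0 = up, 0.014 = lower stop. The cartridge can pass from 0.010 on. About 2.5 N to start, 6.6 N at the lower stop. It springs back when let go, unless the cartridge is over the pin.
- bar_top (a point): Centre of the top of the yellow bar (moves with it), at cradle x = -60, y = -55 mm; 62 mm above the bench when up, 48 mm fully down (still above the lips). Bar 160 mm long (x = -140 to 20 mm), 26 mm wide (y = -68 to -42 mm). A fingertip can glide along it while another at the same height, about 55 mm away across the rail, pushes the cartridge's rear face.
- pin_top (a point): Centre of the top of the steel catch pin (8 mm along the rail, 24 mm across) in the middle of the rail floor, part of the catch. Cradle x = 0, y = 0; 39 mm above the bench when up (9 mm above the rail floor), below the floor once pressed more than 9 mm.
- used_cartridge: Old cartridge of the same size, brown and grey, standing on the bench on the rail's +y side; not to be moved. Origin at the centre of its underside.
- elbow: Copper pipe elbow, two legs of 45 mm, 24 mm thick, lying on the bench beyond the end stop; not to be moved. Origin under its corner.
- screwdriver: Screwdriver lying on the bench beside the catch bar (-y side of the rail); not to be moved.
- spray_can: Spray can, 54 mm across and 170 mm tall, standing on the bench to the left (+y of the robot); not to be moved. Origin at the centre of its underside.
- paste_tub: Round tub with yellow cap, 64 mm across and 50 mm tall, to the left; not to be moved. Origin at the centre of its underside.
- tape_roll: Roll of blue tape lying flat, 90 mm across, 25 mm tall, to the right; not to be moved. Origin at the centre of its underside.
- wrench: Wrench lying flat on the bench to the right; not to be moved.
Things that resemble listed ones, but are neither listed nor needed, are in the scene too. Leave any black or red look-alike of the cartridge alone.

How it is judged (in metres and radians):
On the way, in this order (a step that is already met when the one before it is completed fails the run):
1. the catch bar is held down by the robot while the cartridge is still short of the catch (value of joint catch above 0.0085 m and contact force between the fingers and catch above 0.5 N and x of cartridge in the frame of cradle below -0.03 m), for 0.1 s.
2. the cartridge is pushed over the catch, in its rail (x of cartridge in the frame of cradle above -0.015 m and z of cartridge in the frame of cradle below 0.036 m).
At the end, for the whole second after the job is handed in: The cartridge sits in its rail between the raised catch and the end stop (origin at cradle x = 33 to 40 mm), at rest, the catch is up again (pressed less than 3 mm), and the robot is clear (x of cartridge in the frame of cradle between 0.033 and 0.04 m and y of cartridge in the frame of cradle between -0.004 and 0.004 m and z of cartridge in the frame of cradle between 0.027 and 0.033 m and value of joint catch below 0.003 m and linear speed of cartridge below 0.02 m/s); the robot touches nothing.
It fails at once if the cartridge is lifted or tipped out of its rail (z of cartridge in the frame of cradle above 0.038 m or angle between cartridge's own z axis and vertical above 0.2 rad).
It fails at once if the cartridge is drawn back out of the open end of the rail (x of cartridge in the frame of cradle below -0.13 m).
It fails at once if another thing on the bench is moved by more than 25 mm (distance of any of used_cartridge, elbow, screwdriver, spray_can, paste_tub, tape_roll, wrench from where it was at the start of the episode above 0.025 m).
It also fails if it takes over 38 s, if anything falls off the work surface, if the arm or the gripper's body presses on something with over 40 N, if the wrist force passes 120 N, or if a joint passes its speed limit or range.

## Working session

There is one attempt and no reset: what is moved stays moved. The work goes in short steps, each a Python script; the robot and the scene stay as the last script left them, time stands still between calls to the robot, and variables do not carry over. Pictures are saved under pics/ and viewed, at most 10 in all, crops included, and the job is handed in when it is done.

```bash
mkdir -p pics; cat > h.py <<'E'
from rig import robot
import numpy as np, cv2
from scipy.spatial.transform import Rotation as R
def Rm(a):
    a=np.array(a,float)
    return a if a.shape==(3,3) else R.from_euler('xyz',a).as_matrix()
def cloud(cam,d,mask):
    i=robot.camera_info(cam);K=np.array(i['intrinsics']);v,u=np.nonzero(mask&(d>0));z=d[v,u]
    p=np.c_[(u-K[0,2])/K[0,0]*z,(v-K[1,2])/K[1,1]*z,z]
    return p@Rm(i['attitude']).T+np.array(i['origin']),u,v
E
python3 - <<'E'
from h import *
for c in ['scene','side']:
    p,d=robot.read_camera(c); cv2.imwrite(f'pics/{c}0.png',p); np.savez(f'{c}0.npz',p=p,d=d)
    print(c,robot.camera_info(c))
    for n in ['cradle','cartridge','catch','used_cartridge','screwdriver']:
        for r in robot.cut_out(c,n)[:4]:
            P,u,v=cloud(c,d,r['pixels']); print(n,round(r['conf'],2),np.round(r['extent']),np.median(P,0).round(),np.percentile(P,98,axis=0).round())
print(robot.get_obs())
E
```

```text
scene {'intrinsics': array([[602.54834241,   0.        , 317.68070079],
       [  0.        , 602.54834241, 246.59489812],
       [  0.        ,   0.        ,   1.        ]]), 'origin': array([1430.73061379,  216.60423314, 1453.42121238]), 'attitude': array([-2.53915426e+00, -8.63508088e-04,  1.75696416e+00])}
cradle 0.85 [324. 266. 114.  64.] [552.  63.  35.] [623. 190.  76.]
cartridge 0.96 [274. 204.  28.  30.] [ 343. -124.   42.] [368. -94.  59.]
cartridge 0.95 [311. 258.  21.  24.] [542.  26.  80.] [562.  56.  89.]
cartridge 0.81 [242. 222.  26.  27.] [ 426. -199.   46.] [ 446. -176.   59.]
cartridge 0.76 [243. 307.  30.  33.] [ 705. -122.   47.] [730. -92.  59.]
catch 0.68 [312. 272.  55.  27.] [587.  43.  63.] [623. 113.  70.]
used_cartridge 0.94 [321. 231.  22.  30.] [428.  35.  46.] [451.  65.  60.]
used_cartridge 0.42 [324. 266. 113.  65.] [552.  64.  35.] [623. 189.  76.]
screwdriver 0.7 [308. 311.  69.  23.] [686.  19.  22.] [718. 123.  31.]
side {'intrinsics': array([[621.10265564,   0.        , 317.72214429],
       [  0.        , 621.10265564, 248.07067561],
       [  0
[... 804 characters left out ...]
.] [709. 125.  28.]
{'time_s': 0.6, 'q': array([ 1.10290255e+00,  2.45084791e-01,  1.55777595e+00, -2.19307922e-05,
        1.33870838e+00, -1.74081546e-01]), 'qvel': array([-0.00022143, -0.00043109,  0.00049224,  0.00139494,  0.00106816,
       -0.00176713]), 'joint_efforts': array([-5.20651554e-06, -4.15611041e+01, -3.14709806e+01,  6.84966682e-02,
        2.90634687e-02, -1.16977478e-06]), 'eef_pos': array([188.23911461, 622.16631944, 224.47793878]), 'eef_rot': array([3.14157317e+00, 2.50975681e-05, 2.84778547e+00]), 'ft_force': array([-0.93850631,  0.90196973, -0.46747809]), 'wrist_torque': array([-0.03896399, -0.01968726, -0.00041523]), 'finger_force': 0.0, 'opening': 94.08530047945571}
```

```bash
python3 - <<'E'
import cv2,numpy as np
a=cv2.imread('pics/scene0.png')[170:370,210:410]; b=cv2.imread('pics/side0.png')[170:370,230:430]
cv2.imwrite('pics/c1.png',np.hstack([cv2.resize(a,(400,400),interpolation=2),cv2.resize(b,(400,400),interpolation=2)]))
E
```

```text
(no output)
```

View pics/c1.png

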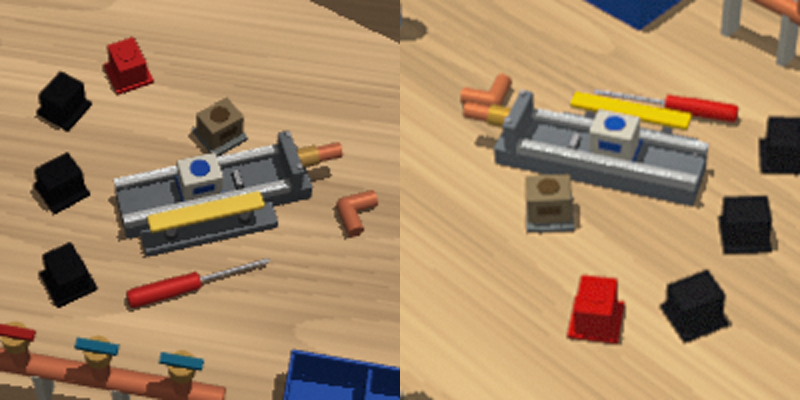

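View pics/scene0.png

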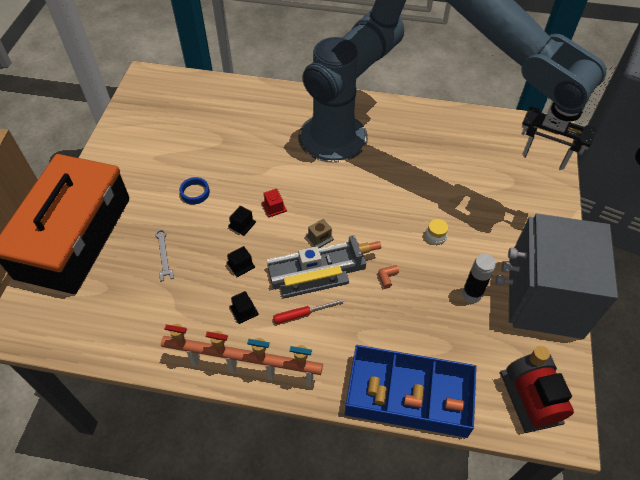

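The scene picture shows the white box with a blue disc in the rail at (311,258). The yellow bar is at (312,275), on the far side from the robot, and the stop with its pipe stub is to the right at (355,250). Look-alikes are black at (241,220), (240,261) and (243,307), and red at (274,203), all loose on the bench. Only the white and blue one stands in the rail, and the crop confirms it.

Next I'll measure the bar and the blue disc on their known height planes.

```bash
cat >> h.py <<'E'
def plane(cam,u,v,z):
    i=robot.camera_info(cam);K=np.array(i['intrinsics']);o=np.array(i['origin'])
    r=np.c_[(u-K[0,2])/K[0,0],(v-K[1,2])/K[1,1],np.ones(len(u))]@Rm(i['attitude']).T
    return (o+r*((z-o[2])/r[:,2])[:,None])[:,:2]
def biggest(m):
    n,l,s,c=cv2.connectedComponentsWithStats(m.astype(np.uint8)); return l==1+np.argmax(s[1:,4])
E
python3 - <<'E'
from h import *
for c,bx in [('scene',(260,370,225,305)),('side',(265,385,205,275))]:
    f=np.load(c+'0.npz');p,d=f['p'],f['d'];hsv=cv2.cvtColor(p,cv2.COLOR_BGR2HSV).astype(int)
    roi=np.zeros((480,640),bool);roi[bx[2]:bx[3],bx[0]:bx[1]]=1
    H,S,V=hsv[...,0],hsv[...,1],hsv[...,2]
    y=biggest(roi&(H>22)&(H<34)&(S>150)&(V>150))
    P,_,_=cloud(c,d,y);v,u=np.nonzero(y)
    Q=plane(c,u.astype(float),v.astype(float),62).astype(np.float32)
    m=Q.mean(0);w,E=np.linalg.eigh(np.cov((Q-m).T));ax=E[:,1]*np.sign(E[1,1])
    n=np.array([-ax[1],ax[0]]);a=(Q-m)@ax;b=(Q-m)@n
    print(c,'bar',len(Q),m.round(1),'yaw',np.arctan2(ax[1],ax[0]).round(4),'len',np.ptp(a).round(1),'wid',np.ptp(b).round(1),'rect',cv2.minAreaRect(Q),'z',np.percentile(P[:,2],[5,50,95]).round(1))
    bl=roi&(H>105)&(H<125)&(S>130)&(V>60)
    k,l,s,ce=cv2.connectedComponentsWithStats(bl.astype(np.uint8))
    for j in range(1,k):
        if s[j,4]>8: 
            q=plane(c,ce[j:j+1,0],ce[j:j+1,1],82)[0]; r=q-m
            print(' blue',ce[j].round(1),s[j,4],q.round(1),'cradle',(r@ax-60).round(1),(r@n-55).round(1))
E
```

```text
scene bar 399 [584.4  44.6] yaw 2.0128 len 155.6 wid 23.0 rect ((584.5460205078125, 44.76237106323242), (22.96956443786621, 155.57374572753906), 25.41118812561035) z [57.7 63.2 68.9]
 blue [309.6 253.6] 62 [530.6  25.8] cradle -54.0 1.7
side bar 405 [583.9  42. ] yaw 2.0116 len 159.0 wid 28.0 rect ((582.6224975585938, 44.01852798461914), (27.986562728881836, 158.96209716796875), 25.306447982788086) z [55.5 61.3 65.3]
 blue [337.  231.2] 51 [533.5  27.3] cradle -51.8 -3.1
 blue [334.6 242.8] 34 [497.9   3.5] cradle -58.1 39.2
```

```bash
cat >> h.py <<'E'
m=np.array([584.0,43.7]);YAW=2.012
ax=np.array([np.cos(YAW),np.sin(YAW)]);n=np.array([-ax[1],ax[0]])
def C(x,tip,y=-27.5): return [*(m+ax*(x+60)+n*(y+55)),tip+19]
def st():
    o=robot.get_obs();r=o['eef_pos'][:2]-m
    return 't',round(o['time_s'],2),'x',(r@ax-60).round(1),'y',(r@n-55).round(1),'tip',(o['eef_pos'][2]-19).round(1),'F',o['ft_force'].round(1),'open',round(o['opening'],1)
E
python3 - <<'E'
from h import *
q0=robot.get_obs()['q']
best=min((np.abs(np.array(q)-q0).max(),y) for y in (YAW,YAW-np.pi) if (q:=robot.ik(C(-103,150),[np.pi,0,y])) is not None)
print(best)
robot.set_gripper(42.5,30)
robot.move_pose(C(-103,150),[np.pi,0,best[1]]); print(st())
robot.move_linear(C(-103,75),100); print(st())
p,d=robot.read_camera('wrist');cv2.imwrite('pics/w1.png',p)
p,d=robot.read_camera('side');cv2.imwrite('pics/s1.png',cv2.resize(p[150:300,240:440],(800,600),interpolation=2))
E
```

```text
(np.float64(1.3111168952744434), 2.012)
('t', 4.15, 'x', np.float64(-102.4), 'y', np.float64(-27.9), 'tip', np.float64(150.1), 'F', array([-0.1,  0.4, -0.7]), 'open', 42.4)
('t', 5.05, 'x', np.float64(-103.3), 'y', np.float64(-28.0), 'tip', np.float64(75.7), 'F', array([-0.7,  0.6,  0.5]), 'open', 42.5)
```

View pics/w1.png

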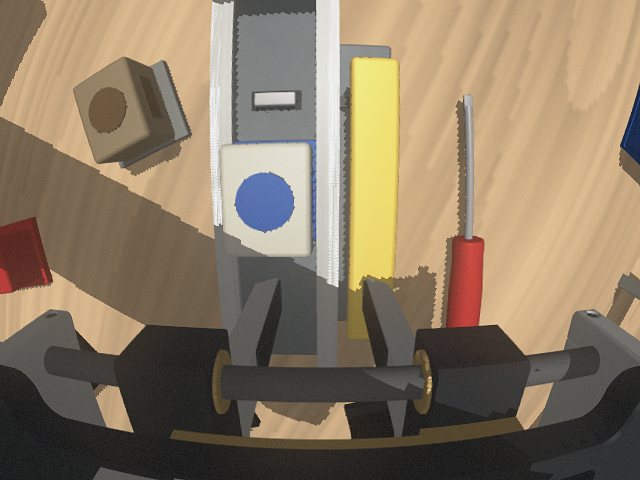

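View pics/s1.png

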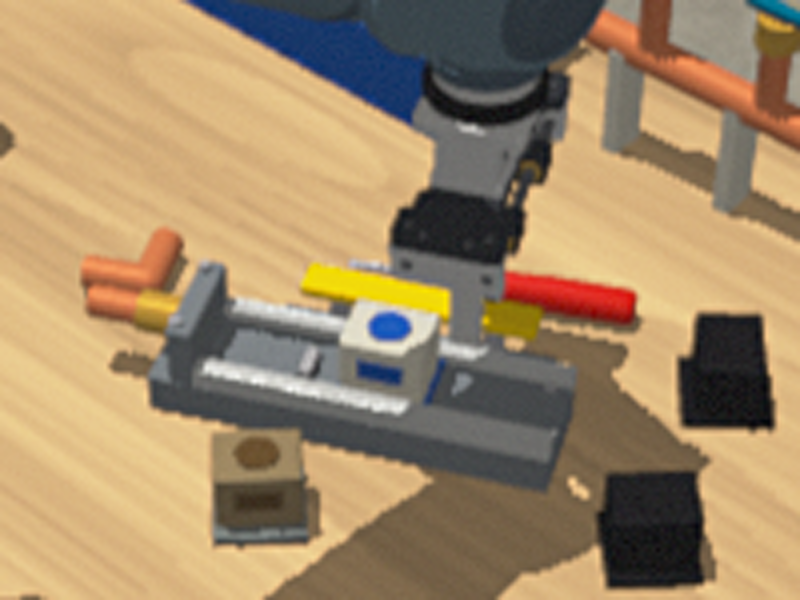

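The wrist view shows the right fingertip (~375,285) over the yellow bar (columns 350–398). The left fingertip (~268,285) is behind the cartridge's rear face (220–312, row 255), and in the side view the tips are clear behind it. Pressing now.

```bash
python3 - <<'E'
from h import *
robot.move_linear(C(-103,64),60); print(st())
hit=robot.move_linear(C(-103,46.5),20,threshold=9.5); print(hit,st())
z=robot.get_obs()['eef_pos'][2]-19
p,d=robot.read_camera('wrist');cv2.imwrite('pics/w2.png',p)
E
```

```text
('t', 5.48, 'x', np.float64(-102.7), 'y', np.float64(-27.1), 'tip', np.float64(63.3), 'F', array([ 0.6,  0.4, -0.1]), 'open', 42.9)
True ('t', 6.28, 'x', np.float64(-103.3), 'y', np.float64(-27.9), 'tip', np.float64(48.2), 'F', array([-2.8,  0.4,  6. ]), 'open', 42.5)
```

View pics/w2.png

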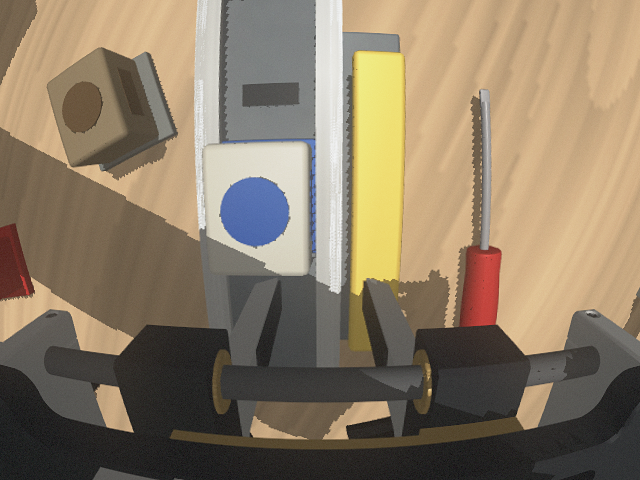

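The pin has gone down (dark slot at (271,95)) and the force is about 6 N, so the bar is at its lower stop. Next I push.

```bash
python3 - <<'E'
from h import *
robot.move_linear(C(-103,49),20); print(st())
print(robot.move_linear(C(-10,49),35,threshold=20),st())
print(robot.move_linear(C(5,49),15,threshold=9),st())
p,d=robot.read_camera('wrist');cv2.imwrite('pics/w3.png',p)
E
```

```text
('t', 6.58, 'x', np.float64(-103.3), 'y', np.float64(-27.9), 'tip', np.float64(49.5), 'F', array([-1.3, -0.2,  6.6]), 'open', 42.5)
False ('t', 9.39, 'x', np.float64(-12.5), 'y', np.float64(-29.4), 'tip', np.float64(50.7), 'F', array([ 3.3, -4.3,  5.5]), 'open', 42.7)
False ('t', 10.54, 'x', np.float64(1.0), 'y', np.float64(-29.5), 'tip', np.float64(51.2), 'F', array([ 3.3, -9.2,  6.9]), 'open', 42.4)
```

View pics/w3.png

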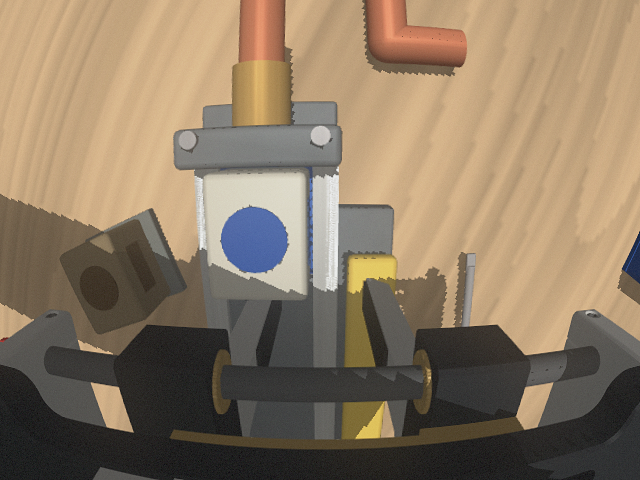

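The TCP stopped at x = 1.0 mm against a command of 5, with force rising, which is the expected home position. I'll press a little more to confirm, then back off and lift.

```bash
python3 - <<'E'
from h import *
print(robot.move_linear(C(9,48),10,threshold=8),st())
robot.move_linear(C(-5,49),20); print(st())
robot.move_linear(C(-5,75),40); print(st())
robot.move_linear(C(-25,190),120); print(st())
p,d=robot.read_camera('wrist');cv2.imwrite('pics/w4.png',p)
E
```

```text
True ('t', 10.88, 'x', np.float64(1.0), 'y', np.float64(-29.6), 'tip', np.float64(51.6), 'F', array([-0.2, -1.5,  3.7]), 'open', 42.8)
('t', 11.39, 'x', np.float64(-4.5), 'y', np.float64(-28.1), 'tip', np.float64(49.3), 'F', array([-1.3,  2.9,  5.5]), 'open', 42.6)
('t', 12.19, 'x', np.float64(-4.9), 'y', np.float64(-27.1), 'tip', np.float64(74.6), 'F', array([ 0. , -0.6,  0.1]), 'open', 42.7)
('t', 13.32, 'x', np.float64(-24.6), 'y', np.float64(-27.0), 'tip', np.float64(189.0), 'F', array([-0.4,  0.7,  0.2]), 'open', 42.5)
```

View pics/w4.png

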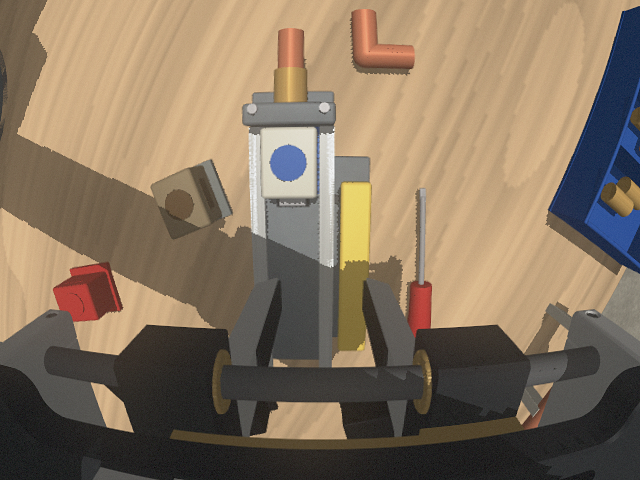

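The wrist view shows the cartridge at the stop with the pin just behind it at (293,202). I'll check that the catch is up by comparing the bar's pixels and depth with the start.

```bash
python3 - <<'E'
from h import *
robot.move_linear(C(-60,300),200)
for c,bx in [('scene',(260,370,225,305)),('side',(265,385,205,275))]:
    p,d=robot.read_camera(c);f=np.load(c+'0.npz')
    for P in (f['p'],p):
        h=cv2.cvtColor(P,cv2.COLOR_BGR2HSV).astype(int);H,S,V=h[...,0],h[...,1],h[...,2]
        roi=np.zeros((480,640),bool);roi[bx[2]:bx[3],bx[0]:bx[1]]=1
        y=biggest(roi&(H>22)&(H<34)&(S>150)&(V>60));v,u=np.nonzero(y);print(c,'bar',u.min(),u.max(),v.min(),v.max(),u.mean().round(1),v.mean().round(1),len(u))
        k,l,s,ce=cv2.connectedComponentsWithStats((roi&(H>105)&(H<125)&(S>130)&(V>60)).astype(np.uint8))
        for j in range(1,k):
            if s[j,4]>8:
                r=plane(c,ce[j:j+1,0],ce[j:j+1,1],82)[0]-m;print('  blue',s[j,4],(r@ax-60).round(1),(r@n-55).round(1))
    if c=='scene': cv2.imwrite('pics/s5.png',cv2.resize(p[215:315,250:390],(784,560),interpolation=2))
print(st())
E
```

```text
scene bar 284 341 266 284 312.4 275.0 403
  blue 62 -53.4 1.0
scene bar 295 341 266 283 317.4 274.0 339
  blue 57 38.2 0.2
  blue 9 39.8 -33.4
  blue 10 24.0 -34.2
side bar 315 375 216 234 345.9 224.7 433
  blue 51 -53.3 -2.3
  blue 34 -59.6 40.0
side bar 315 374 216 234 344.9 224.8 473
  blue 49 38.2 -2.6
  blue 35 30.1 39.6
  blue 12 -6.6 34.3
('t', 14.19, 'x', np.float64(-59.2), 'y', np.float64(-26.8), 'tip', np.float64(297.7), 'F', array([ 0.5, -0. , -0.8]), 'open', 42.6)
```

View pics/s5.png

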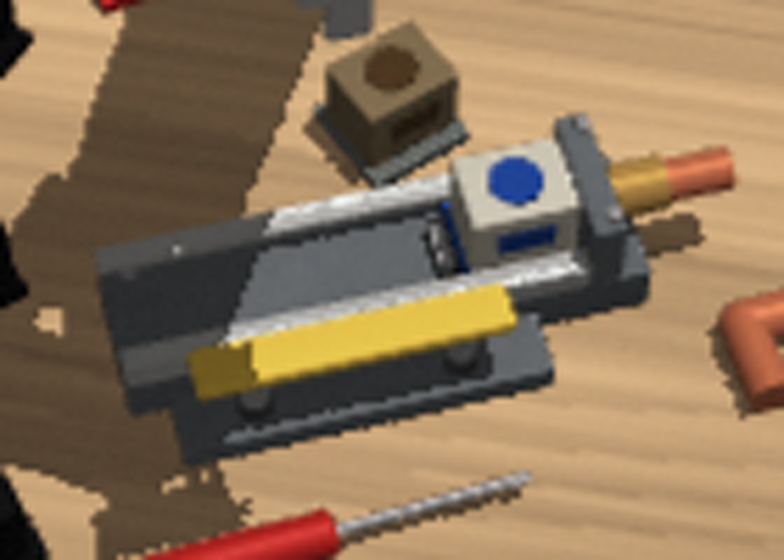

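The bar is back at its starting height (side view rows 216–234, as before). The pin stands behind the foot at (435,245) in the crop, and the cartridge is at x ≈ 38 mm by the same measure, against the stop.

```bash
python3 -c "
from rig import robot
print(robot.close_job())"
```

```text
the job is handed in; nothing more can be done
None
```

The job is handed in: the cartridge is home against the end stop at about x = 38 mm by the cameras, the catch is back up behind it, and the arm is clear; the hand-in call gave no verdict.

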